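# Check a captive return spring on the spring tester and sort it

## Robot

A 6-joint arm with a two-finger parallel gripper is mounted at the origin on a cart in front of the work surface, level with it; the furniture and walls round the work are solid. World frame = base frame: x ahead of the robot, y to its left, z up, the work surface at z = 0. Lengths are in m, angles in rad, forces in N, time in s.
With the tool pointing down it reaches from about 0.25 to 0.775 m from the base axis. Payload 4 kg.
Tool frame: the origin (TCP) lies at the very end of the fingers, on their centre line; the grasp point (between the pads) lies 19 mm behind it; z points along the fingers, y is the direction in which the jaws open and shut (so a half turn about z gives the same grasp; the last joint's range is limited). The gripper opens to 94 mm and grips with 3 to 60 N. Pads are 16 mm wide; open, the fingers measure 119 mm over their backs; the gripper's body (75 mm by 177 mm) begins 78 mm behind the grasp point.
Start: joints at [1.103, 0.087, 1.371, -0, 1.684, -0.103], TCP at [0.196, 0.514, 0.206] pointing down, gripper open.
Joint ranges: [-3.1, 3.1], [-0.76, 2.03], [0.27, 2.55], [-1.08, 4.22], [0.17, 2.65], [-2.57, 2.57]. Speed limits (rad/s): [2.79, 2.79, 3.14, 3.14, 3.14, 3.14].

## Interface

Orientations are given as [roll, pitch, yaw] about the fixed x, y, z axes, in that order (R = Rz(yaw) Ry(pitch) Rx(roll)).
In Python, from bench import robot, snapshot, calibration gives the robot as it stands. The module is installed in compiled form; this text tells all that it offers.
- The arm moves only by the tool servo_tool, never from a script. Its argument "series" is text: rows parted by semicolons, each of 5 numbers parted by spaces: the closure, from -1 (fully open) to 1 (shut), then the shift along the tool's x, y, z in cm, then the turn about the tool's z in rad. A call has 1 to 20 rows; each row is the pose to reach, as a shift and turn from the pose commanded when the call began, along the tool's axes at that moment; what a row does not reach only later rows make up. A row lasts 1/12 s, in which the tool goes at most 41.7 mm and 7.16 degrees, less where a joint would pass 70% of its speed; a pose out of reach is approached as far as the arm can. A call with a gripper value outside its range is refused whole. The fingers move at their own pace and stop on an object; the grip force is fixed at half the most. Time passes only in rows, so rows that repeat a pose let the fingers close. It gives the time, the measured TCP pose, the force and the opening at its end, in the units of the state.
- robot.get_obs(): the state, without advancing time (a new reading comes with each control period).
- snapshot(name): name is "scene" or "side" or "wrist"; returns (picture, depth): 480x640x3 uint8, red, green, blue; 480x640 float32, m along the optical axis (not along the pixel's ray), 0 where there is no reading.
- calibration(name): a dict with "fx", "fy", "cx", "cy" (pixels), "rvec" (rotation vector, rad) and "tvec" (3), from world to camera coordinates, as OpenCV has them; the wrist camera has in their place "tool_from_camera" (4x4, takes a point from camera to tool coordinates, whose origin is the TCP and whose axes are the flange's). Camera axes: x right, y down, z forward; pixel columns grow to the right and rows downward; lengths in m; the calibration is good to about 2 mm. A picture is of the moment at which its call begins: read the wrist's pose just before it. calibration takes no time and is no camera call.
- robot.close_job(): hands the job in, once; it reports no verdict.
The state is a dict: "time": time; "joint_positions": joint angles; "qvel": joint speeds; "joint_torque": joint torques, N m; "tool_pos": TCP position; "ee_rot": TCP orientation; "wrist_force": force on the tool from outside, world axes, zero at the start; "wrist_torque": the same for the moment, N m; "width": finger opening in m.
Only numpy, scipy, OpenCV 4.12 (cv2) and the standard library are available. Lean on these libraries where they do the work, as an engineer would, in place of code of your own. Each camera call takes 0.05 s, during which the arm holds its last target. There are 200 camera calls.

## Task

Seat the captive return spring with the brass cap fully home in the round recess of the green spring tester, then press its cap straight down with the test load of 15 N for one second (never more than 20 N), so that its flange pushes the tester's tell-tale pointer down; touch neither the tester nor its pointer with the robot itself. If the pointer stays above the red reference mark the spring is still good: stand it upright in the grey bin; if the pointer has been pushed below the mark the spring is tired: stand it upright in the red tray. Leave the gear, the bush and the flange where they are.

Things in the scene. Friction and masses are not known exactly. Their poses are not given: they have to be found in the camera images.
- tester: Spring tester screwed to the bench: green base plate 96 x 150 x 16 mm. Origin on the bench plane, under the centre of the recess; the plate reaches 48 mm either way along its x, and from -44 to +106 mm along its y. On its +y side stand a guide rod (y = 53 mm) and a scale plate (y = 65 to 95 mm) with a bridge on top, 97 mm high in all; at yaw 0 the face of the scale looks to -x.
- seat (a point): Centre of the floor of the tester's round recess: 35.5 mm in diameter with a chamfered mouth, 8 mm deep, its floor 8 mm above the bench. Axes as the tester's.
- ref_mark (a point): The red reference line on the scale, 47 mm above the bench; the pointer's needle is level with it when joint pointer reads 0.010.
- pointer (a joint): Tell-tale pointer that slides on the guide rod and stays where it was pushed (1.5 N of friction). 0 at the top, grows downwards in m. Its steel blade (12 mm wide, 4 mm thick, top face 59 mm above the bench at 0) reaches to 22 mm from the recess's axis, under the flange of a seated spring, from the scale's side. Red mark at 0.010.
- spring_grip (a point): Centre of the hub of the spring's brass cap, on the spring's axis, 71 mm above the underside of its foot. The hub is 26 mm in diameter and 26 mm tall (58 to 84 mm above the underside); grip it from above, with the fingertips just over the flange. Below the hub the cap has a flange 62 mm in diameter and 6 mm thick (underside 52 mm above the foot's underside).
- spring_foot (a point): Centre of the underside of the spring's steel foot: a disc 34 mm in diameter and 10 mm high with a 3.5 mm chamfer below; z points up along the spring's axis. (A blue frame post of the bench stands at its left front corner, about x = 0.4, y = 0.45: come round it.)
- good_bin: Grey open parts bin for good springs, its underside 6 mm above the bench plane (it rests on the studs of the mat), 152 mm along its x, 108 mm along its y, 60 mm high, floor 2 mm; its low front lip (27 mm) is at its -x end. Origin at the centre of its underside. Fixed.
- reject_tray: Red open tray for tired springs, its underside 6 mm above the bench plane, 150 mm along its x, 104 mm along its y, 46 mm high, walls 4 mm, floor 4 mm. Origin at the centre of its underside. Fixed.
- gear: Loose spur gear 69 mm in diameter, 22 mm high, lying on the bench; origin at its underside. A bystander.
- bush: Loose bronze bush 32 mm in diameter, 34 mm high; origin at its underside. A bystander.
- flange: Loose turned flange 63 mm in diameter, 18 mm high; origin at its underside. A bystander.
- spring: The captive spring as a whole, about 160 g; origin at the centre of its foot's underside, z up along its axis. It stands on the mat, 1 mm above the bench plane. The cap slides down the guide pin by up to 26 mm against the preloaded coil and cannot come off. Under 15 N a good spring yields about 3 mm and a tired one about 16 mm; they look alike and stand equally tall unloaded.
There are look-alikes about, which are no part of the job. Of the things that look like the spring, the smaller one is meant.

How it is judged:
On the way, in this order (a step that is already met when the one before it is completed fails the run):
1. the spring stands upright in the tester's recess (horizontal distance between spring_foot and seat below 0.003 m and z of spring_foot in the frame of seat below 0.003 m and angle between spring_foot's own z axis and vertical below 0.06 rad), for 0.02 s.
2. the spring, seated fully home, bears on the tester with the 15 N test load (13 to 19.5 N on the tester, the spring's own 1.6 N included) (horizontal distance between spring_foot and seat below 0.003 m and z of spring_foot in the frame of seat below 0.002 m and angle between spring_foot's own z axis and vertical below 0.06 rad and contact force between spring and tester between 13 and 19.5 N), for 0.6 s.
At the end, for the whole second after the job is handed in: The spring stands released, upright (within 0.15 rad) and at rest on the floor of the grey bin if the pointer stands above the red mark, or of the red tray if it stands below the mark (((value of joint pointer below 0.01 m and (x of spring_foot in the frame of good_bin between -0.06 and 0.06 m and y of spring_foot in the frame of good_bin between -0.04 and 0.04 m and z of spring_foot in the frame of good_bin below 0.008 m)) or (value of joint pointer above 0.01 m and (x of spring_foot in the frame of reject_tray between -0.06 and 0.06 m and y of spring_foot in the frame of reject_tray between -0.04 and 0.04 m and z of spring_foot in the frame of reject_tray below 0.01 m))) and angle between spring_foot's own z axis and vertical below 0.15 rad and linear speed of spring below 0.02 m/s and contact force between the fingers and spring below 0.1 N); the robot touches nothing.
It fails at once if the spring is pressed on the tester with more than about 20 N (22.5 N on the tester, own weight included) (contact force between spring and tester above 22.5 N).
It fails at once if the robot itself pushes on the tester or its pointer (more than 1 N) (contact force between any of the fingers, the arm and tester above 1 N).
It fails at once if the spring is tipped over (angle between spring_foot's own z axis and vertical above 0.6 rad).
It fails at once if the gear, the bush or the flange is moved by more than 15 mm (distance of any of gear, bush, flange from where it was at the start of the episode above 0.015 m).
It also fails if it takes over 61 s, if anything falls off the work surface, if the arm or the gripper's body presses on something with over 40 N, if the wrist force passes 120 N, or if a joint passes its speed limit or range.

## Working session

There is one attempt and no reset: what is moved stays moved. The work goes in short steps, Python scripts to look and compute and a tool call to move; the robot and the scene stay as the last step left them, time stands still between calls to the robot, and variables do not carry over. Pictures are saved under pics/ and viewed, about 8 in all and at most 12, crops included, and the job is handed in when it is done.

Besides the shell and the picture viewer there is one more tool, called after ">>>" by a JSON object that holds its "op" and its "data". servo_tool: Moves the arm, as the interface text tells. Its arguments: {"type":"object","properties":{"series":{"type":"string"}},"required":["series"]}

```bash
mkdir -p pics; cat > h.py <<'E'
import numpy as np, cv2
from bench import robot, snapshot, calibration
from scipy.spatial.transform import Rotation as R
def cloud(name):
    o=robot.get_obs(); c=calibration(name); im,d=snapshot(name)
    v,u=np.mgrid[:480,:640]; P=np.stack([(u-c['cx'])/c['fx']*d,(v-c['cy'])/c['fy']*d,d],-1)
    if 'rvec' in c:
        Rm=cv2.Rodrigues(np.array(c['rvec'],float))[0]; W=(P-np.array(c['tvec']).ravel())@Rm
    else:
        T=np.array(c['tool_from_camera']); W=P@T[:3,:3].T+T[:3,3]
        W=W@R.from_euler('xyz',o['ee_rot']).as_matrix().T+o['tool_pos']
    W[d==0]=np.nan
    np.savez(f'{name}.npz',im=im,d=d,W=W)
    return im,d,W
def save(n,im): cv2.imwrite(f'pics/{n}.png',im[...,::-1])
E
python3 - <<'E'
from h import *
a=cloud('scene')[0];b=cloud('side')[0];save('scene',a);save('side',b)
print(robot.get_obs())
for n in('scene','side'):
  c=calibration(n);print(n,c['fx'],-cv2.Rodrigues(np.array(c['rvec'],float))[0].T@np.ravel(c['tvec']))
E
```

```text
{'time': 0.1, 'joint_positions': array([ 1.10290915e+00,  8.79116438e-02,  1.37211894e+00, -2.53088801e-06,
        1.68361135e+00, -1.03116762e-01]), 'qvel': array([ 0.00224684, -0.00148689, -0.00062734,  0.00222094, -0.00030388,
        0.00074106]), 'joint_torque': array([ 1.74296743e-03, -3.41248047e+01, -3.03303659e+01,  7.19314325e-02,
        3.04017670e-02, -1.14107961e-04]), 'tool_pos': array([0.19598851, 0.5133539 , 0.20439651]), 'ee_rot': array([-3.13955399e+00, -2.08439574e-04,  2.77682174e+00]), 'wrist_force': array([ 0.4692697 , -0.40033851,  0.11226212]), 'wrist_torque': array([-0.03377083,  0.02433165, -0.01019367]), 'width': 0.09379114141857087}
scene 442.4343620852199 [-0.05070952 -0.32088489  0.51585024]
side 520.9238024071764 [ 0.35140301 -0.65965979  0.54023936]
```

View pics/scene.png

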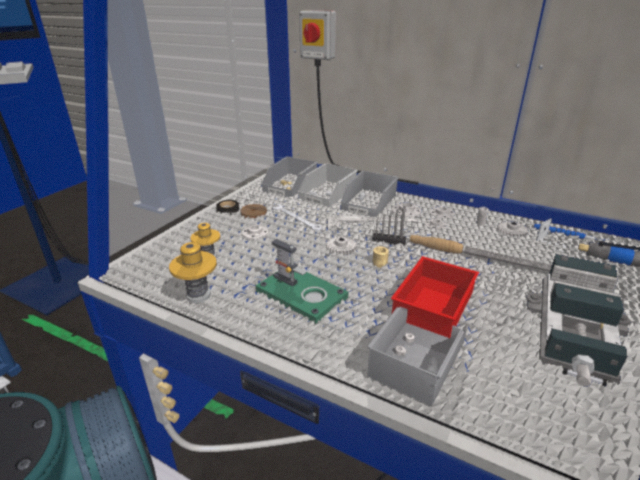

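View pics/side.png

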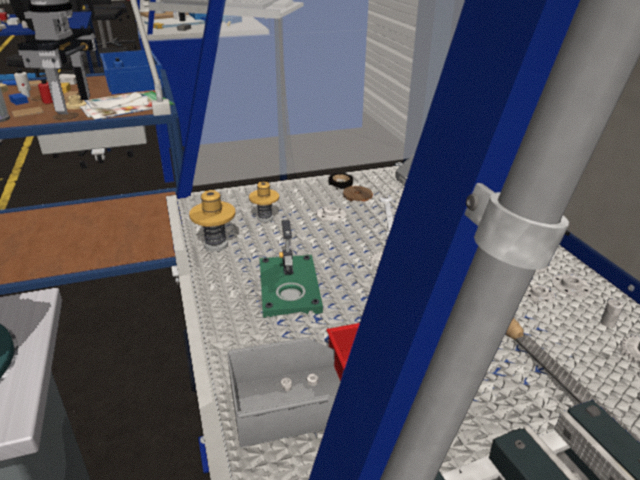

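The scene shows the smaller spring at about (206,232), behind the large look-alike at (192,265). The tester recess is at (314,294), the red tray at (435,293) and the grey bin at (415,352). In the side view the small spring is at (264,192), the recess at (291,292) and the bin at (285,390). The gripper is out of view.

```bash
python3 - <<'E'
from h import *
for n in('scene','side'):
  z=np.load(n+'.npz');im,W=z['im'],z['W'];hsv=cv2.cvtColor(im,cv2.COLOR_RGB2HSV)
  H,S,V=hsv[...,0],hsv[...,1],hsv[...,2]
  ok=np.isfinite(W[...,0])&(W[...,0]<1)&(W[...,2]>-.02)&(W[...,2]<.25)
  for nm,m in(('brass',(H>12)&(H<30)&(S>130)&(V>80)),('green',(H>60)&(H<90)&(S>100)),('red',((H<6)|(H>174))&(S>150))):
    k,l,st,ce=cv2.connectedComponentsWithStats((m&ok).astype('u1'))
    for i in range(1,k):
      if st[i,4]<60: continue
      P=W[l==i]
      print(n,nm,st[i],ce[i].round(),'pts',np.percentile(P,[2,50,98],axis=0).round(3).tolist())
      if nm=='brass':
        for lo,hi in((.055,.063),(.08,.095)):
          Q=P[(P[:,2]>lo)&(P[:,2]<hi)]
          if len(Q)>5: print('   slice',lo,len(Q),Q.min(0).round(3),Q.max(0).round(3))
      if nm in('green','red'):
        t=P[:,2]
        Q=P[np.abs(t-.016)<.004] if nm=='green' else P[np.abs(t-.052)<.005]
        if len(Q)>50: print('   rect',cv2.minAreaRect(Q[:,:2].astype('f4')*1000),len(Q))
  # grey bin rim
z=np.load('scene.npz');W=z['W']
m=np.zeros((480,640),bool);m[300:400,365:470]=1
m&=(np.abs(W[...,2]-.066)<.004)
hsv=cv2.cvtColor(z['im'],cv2.COLOR_RGB2HSV);m&=hsv[...,1]<80
print('bin',cv2.minAreaRect(W[m][:,:2].astype('f4')*1000),m.sum())
z=np.load('side.npz');W=z['W']
m=np.zeros((480,640),bool);m[320:460,210:340]=1
m&=(np.abs(W[...,2]-.066)<.004)
hsv=cv2.cvtColor(z['im'],cv2.COLOR_RGB2HSV);m&=hsv[...,1]<80
print('bin',cv2.minAreaRect(W[m][:,:2].astype('f4')*1000),m.sum())
for n,pts in(('scene',[(314,294),(276,245),(291,245),(381,258),(341,243),(435,293),(405,309),(459,322),(370,345),(433,371),(253,232),(90,285)]),('side',[(291,292),(285,222),(290,270)])):
  W=np.load(n+'.npz')['W']
  for u,v in pts: print(n,u,v,np.nanmedian(W[v-1:v+2,u-1:u+2].reshape(-1,3),axis=0).round(3))
E
```

```text
scene brass [181 224  39  30 522] [201. 239.] pts [[0.41, 0.188, 0.055], [0.527, 0.264, 0.063], [0.562, 0.299, 0.114]]
   slice 0.055 250 [0.509 0.246 0.055] [0.569 0.305 0.063]
   slice 0.08 42 [0.526 0.264 0.08 ] [0.547 0.284 0.085]
scene brass [170 251  46  29 939] [193. 265.] pts [[0.386, 0.163, 0.072], [0.413, 0.19, 0.078], [0.462, 0.237, 0.103]]
   slice 0.08 113 [0.39  0.185 0.08 ] [0.441 0.211 0.095]
scene green [ 258  274   84   45 1198] [303. 293.] pts [[0.473, -0.037, 0.013], [0.511, 0.029, 0.015], [0.567, 0.102, 0.017]]
   rect ((524.1720581054688, 33.18936538696289), (148.04164123535156, 94.37450408935547), 78.32008361816406) 1191
scene red [ 392  257   86   80 4236] [435. 295.] pts [[0.532, -0.248, 0.008], [0.624, -0.195, 0.024], [0.683, -0.144, 0.052]]
   rect ((609.0865478515625, -194.98489379882812), (109.37158203125, 157.8480224609375), 88.03456115722656) 789
side brass [250 181  29  24 417] [264. 195.] pts [[0.515, 0.248, 0.053], [0.538, 0.267, 0.06], [0.566, 0.295, 0.085]]
   slice 0.055 253 [0.511 0.246 0.055] [0.569 0.301 0.063]
   slice 0.08 56 [0.53  0.263 0.0
[... 827 characters left out ...]
08.10401153564453, 110.42950439453125), 86.5149917602539) 678
bin ((447.5329284667969, -209.5399169921875), (110.28573608398438, 112.67364501953125), 86.64007568359375) 1145
scene 314 294 [0.529 0.009 0.008]
scene 276 245 [0.53  0.091 0.092]
scene 291 245 [0.67  0.147 0.004]
scene 381 258 [ 0.683 -0.063  0.024]
scene 341 243 [0.705 0.04  0.022]
scene 435 293 [ 0.64  -0.189  0.01 ]
scene 405 309 [ 0.524 -0.167  0.044]
scene 459 322 [ 0.585 -0.248  0.004]
scene 370 345 [ 0.398 -0.157  0.065]
scene 433 371 [ 0.438 -0.243  0.021]
scene 253 232 [0.663 0.247 0.013]
scene 90 285 [ 0.353  0.423 -0.003]
side 291 292 [0.525 0.011 0.009]
side 285 222 [0.538 0.091 0.098]
side 290 270 [0.535 0.054 0.023]
```

```bash
cat >> h.py <<'E'
def plan(*wps,yaw=None):
    """tool-axis shift (cm) to each world waypoint, from the measured pose; turn to yaw"""
    o=robot.get_obs(); Rm=R.from_euler('xyz',o['ee_rot']).as_matrix(); p=o['tool_pos']
    print('at',p.round(4),o['ee_rot'].round(3),'F',o['wrist_force'].round(2),'t',round(o['time'],2),'w',round(o['width'],4))
    for w in wps: print('->',w,((np.array(w)-p)@Rm*100).round(2))
    if yaw is not None: print('turn',round(o['ee_rot'][2]-yaw,3))
E
python3 - <<'E'
from h import *
plan((.17,.33,.24),(.3,.21,.24),(.49,.26,.24),yaw=1.376)
print(np.array(calibration('wrist')['tool_from_camera']).round(3))
E
```

```text
at [0.196  0.5134 0.2044] [-3.14  -0.     2.777] F [ 0.47 -0.4   0.11] t 0.1 w 0.0938
-> (0.17, 0.33, 0.24) [ -4.11 -18.06  -3.52]
-> (0.3, 0.21, 0.24) [-20.54 -24.64  -3.51]
-> (0.49, 0.26, 0.24) [-36.5  -13.19  -3.54]
turn 1.401
[[-0.001 -0.963 -0.27   0.078]
 [ 1.    -0.001  0.001  0.   ]
 [-0.001 -0.27   0.963 -0.181]
 [ 0.     0.     0.     1.   ]]
```

>>> {"op": "servo_tool", "data": {"series": "-1 -0.8 -3.6 -0.7 0.0; -1 -1.6 -7.2 -1.4 0.05; -1 -2.4 -10.8 -2.1 0.15; -1 -3.2 -14.4 -2.8 0.25; -1 -4.1 -18 -3.5 0.35; -1 -7.4 -19.3 -3.5 0.46; -1 -10.7 -20.6 -3.5 0.57; -1 -14 -22 -3.5 0.68; -1 -17.3 -23.3 -3.5 0.79; -1 -20.5 -24.6 -3.5 0.9; -1 -23.2 -22.7 -3.5 1.0; -1 -25.9 -20.8 -3.5 1.1; -1 -28.6 -18.9 -3.5 1.2; -1 -31.3 -17 -3.5 1.3; -1 -34 -15.1 -3.5 1.4; -1 -36.5 -13.2 -3.5 1.4; -1 -36.5 -13.2 -3.5 1.4; -1 -36.5 -13.2 -3.5 1.4"}}

```text
time: 1.6
tool_pos: [0.4905, 0.2601, 0.2382]
ee_rot: [-3.138, 0.002, 1.376]
wrist_force: [-0.8, -0.4, 0.2]
width: 0.0939
```

```bash
python3 - <<'E'
from h import *
plan()
im,d,W=cloud('wrist');save('w1',im)
hsv=cv2.cvtColor(im,cv2.COLOR_RGB2HSV);H,S,V=hsv[...,0],hsv[...,1],hsv[...,2]
m=(H>12)&(H<30)&(S>130)&(V>60)&np.isfinite(W[...,0])
k,l,st,ce=cv2.connectedComponentsWithStats(m.astype('u1'))
for i in range(1,k):
  if st[i,4]<400: continue
  P=W[l==i]; print(st[i],ce[i])
  for lo,hi in((.05,.064),(.078,.095),(.1,.12)):
    Q=P[(P[:,2]>lo)&(P[:,2]<hi)]
    if len(Q)>50: print(lo,len(Q),np.median(Q,0).round(4),cv2.minEnclosingCircle(Q[:,:2].astype('f4')),Q[:,2].mean())
E
```

```text
at [0.4905 0.2601 0.2382] [-3.138e+00  2.000e-03  1.376e+00] F [-0.84 -0.44  0.17] t 1.6 w 0.0939
[   0   64   90  225 3169] [ 41.1928053  183.27074787]
[ 335  159   58   58 2485] [363.84748491 186.94245473]
0.05 1976 [0.5389 0.2844 0.0604] ((0.5406308770179749, 0.27977144718170166), 0.030232401564717293) 0.06045261406461336
0.078 479 [0.5405 0.2802 0.0861] ((0.5409095287322998, 0.27908748388290405), 0.013198571279644966) 0.08580260230393466
[ 234  241   77   73 4164] [272.29682997 276.50792507]
0.078 3130 [0.4362 0.2177 0.0801] ((0.4277802109718323, 0.20720459520816803), 0.0416821613907814) 0.08039568845483634
0.1 895 [0.43   0.2098 0.1151] ((0.4279249310493469, 0.20649120211601257), 0.01802395097911358) 0.11412964707952092
[  89  348   42   71 1267] [104.76400947 383.51933702]
[ 511  348   41   71 1242] [535.784219   383.45249597]
[ 293  436  347   23 4943] [491.31296783 449.86344325]
```

View pics/w1.png

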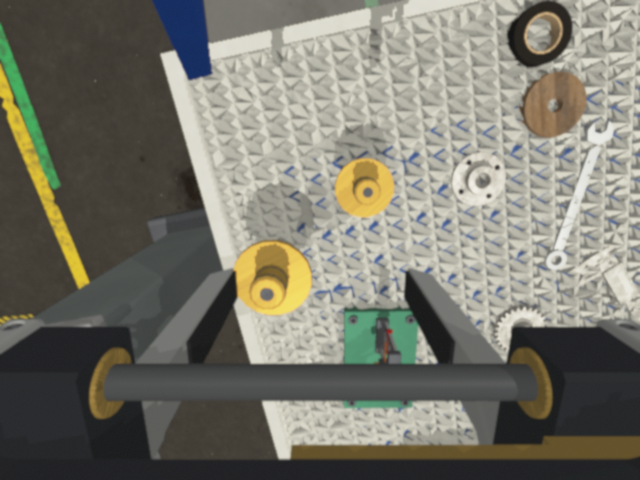

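The wrist view shows the small spring at (364,187), the large one at (272,276), the tester at (380,358) and the bystander flange at (480,180). I'm moving over the small spring.

```bash
python3 - <<'E'
from h import *
plan((.540,.278,.13))
E
```

```text
at [0.4897 0.2601 0.2393] [-3.139e+00  1.000e-03  1.377e+00] F [-0.   -0.07 -0.47] t 1.65 w 0.0944
-> (0.54, 0.278, 0.13) [ 2.74  4.62 10.91]
```

>>> {"op": "servo_tool", "data": {"series": "-1 0.9 1.6 1.5 0; -1 1.8 3.2 4 0; -1 2.7 4.6 7 0; -1 2.7 4.6 10 0; -1 2.7 4.6 10.9 0; -1 2.7 4.6 10.9 0; -1 2.7 4.6 10.9 0"}}

```text
time: 2.23
tool_pos: [0.5397, 0.278, 0.1329]
ee_rot: [3.141, -0.001, 1.377]
wrist_force: [-0.5, 0.2, -0.9]
width: 0.0942
```

```bash
cat > spr.py <<'E'
from h import *
plan()
im,d,W=cloud('wrist')
hsv=cv2.cvtColor(im,cv2.COLOR_RGB2HSV);H,S,V=hsv[...,0],hsv[...,1],hsv[...,2]
m=(H>12)&(H<30)&(S>130)&(V>60)&np.isfinite(W[...,0])&(W[...,2]>.04)
k,l,st,ce=cv2.connectedComponentsWithStats(m.astype('u1'))
for i in range(1,k):
  if st[i,4]<400: continue
  P=W[l==i]; print(st[i],ce[i])
  for lo,hi in((.05,.064),(.078,.095)):
    Q=P[(P[:,2]>lo)&(P[:,2]<hi)]
    if len(Q)>50: print(lo,len(Q),cv2.minEnclosingCircle(Q[:,:2].astype('f4')),Q[:,2].mean())
E
python3 spr.py; python3 -c "
from h import *
save('w2',np.load('wrist.npz')['im'])"
```

```text
at [0.5397 0.278  0.1329] [ 3.141e+00 -1.000e-03  1.377e+00] F [-0.45  0.21 -0.86] t 2.23 w 0.0942
[ 281  204   79   76 4378] [320.22179077 240.86843307]
0.05 3410 ((0.541008710861206, 0.27985823154449463), 0.03051687218248844) 0.060338029637397435
0.078 861 ((0.5407279133796692, 0.27916884422302246), 0.013198194094002247) 0.08582826456843563
[ 208  322   43   43 1201] [229.12822648 346.69608659]
0.078 1073 ((0.45997750759124756, 0.216684952378273), 0.019385814666748047) 0.07999631220637726
[  89  348   42   71 1284] [104.77959502 383.60436137]
[ 511  348   42   71 1252] [535.86261981 383.4384984 ]
[ 292  437  348   22 5033] [489.48082654 449.90462945]
```

View pics/w2.png

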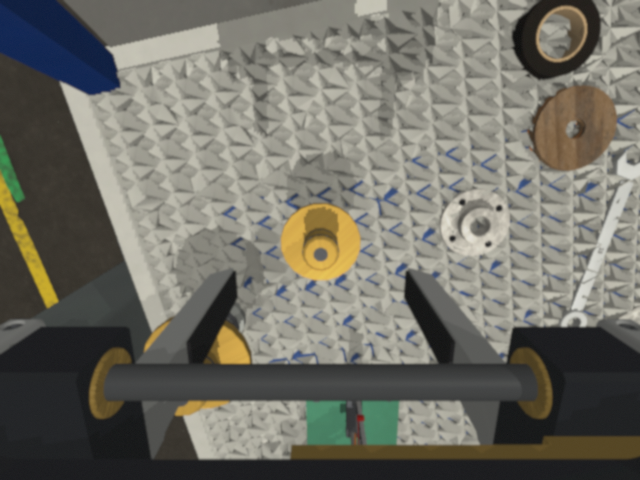

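>>> {"op": "servo_tool", "data": {"series": "-1 0.1 0.05 2 0; -1 0.1 0.05 4.5 0; -1 0.1 0.05 6.3 0; -1 0.1 0.05 7.0 0; -1 0.1 0.05 7.0 0; -1 0.1 0.05 7.0 0"}}

```text
time: 2.78
tool_pos: [0.5421, 0.2793, 0.0638]
ee_rot: [3.139, -0.002, 1.377]
wrist_force: [0.7, 0.3, 0.3]
width: 0.0939
```

>>> {"op": "servo_tool", "data": {"series": "0 0 0 0.05 0; 0.3 0 0 0.1 0; 1 0 0 0.1 0; 1 0 0 0.1 0; 1 0 0 0.1 0; 1 0 0 0.1 0; 1 0 0 0.1 0; 1 0 0 0.1 0; 1 0 0 0.1 0; 1 0 0 0.1 0"}}

```text
time: 3.62
tool_pos: [0.5411, 0.2788, 0.0604]
ee_rot: [-3.142, -0.0, 1.377]
wrist_force: [-0.7, -0.5, -0.8]
width: 0.0304
```

>>> {"op": "servo_tool", "data": {"series": "1 0 0 0 0; 1 0 0 0 0; 1 0 0 -0.5 0; 1 0 0 -2 0; 1 0 0 -5 0; 1 0 0 -8 0; 1 0 0 -11 0; 1 0 0 -14 0; 1 0 0 -15 0; 1 0 0 -15 0"}}

```text
time: 4.45
tool_pos: [0.5428, 0.2794, 0.2146]
ee_rot: [3.135, -0.004, 1.377]
wrist_force: [0.9, 0.4, -1.7]
width: 0.0243
```

```bash
python3 - <<'E'
from h import *
plan((.50,-.09,.21))
E
```

```text
at [0.5428 0.2794 0.2146] [ 3.135 -0.004  1.377] F [ 0.86  0.39 -1.7 ] t 4.45 w 0.0243
-> (0.5, -0.09, 0.21) [-37.07   2.92   0.32]
```

>>> {"op": "servo_tool", "data": {"series": "1 -2 0.1 0 0; 1 -5 0.4 0 0; 1 -8.5 0.7 0 0; 1 -12 1 0 0; 1 -15.5 1.3 0 0; 1 -19 1.6 0 0; 1 -22.5 1.9 0 0; 1 -26 2.2 0 0; 1 -29.5 2.5 0 0; 1 -33 2.7 0 0; 1 -35.5 2.9 0 0; 1 -37 2.9 0 0; 1 -37 2.9 0 0; 1 -37 2.9 0 0; 1 -37 2.9 0 0"}}

```text
time: 5.7
tool_pos: [0.4977, -0.089, 0.2087]
ee_rot: [-3.139, -0.001, 1.377]
wrist_force: [0.1, 0.3, -1.2]
width: 0.0248
```

```bash
cat > seat.py <<'E'
from h import *
plan()
im,d,W=cloud('wrist');save('w3',im)
hsv=cv2.cvtColor(im,cv2.COLOR_RGB2HSV);H,S,V=hsv[...,0],hsv[...,1],hsv[...,2]
m=(H>60)&(H<92)&(S>90)&(np.abs(W[...,2]-.016)<.005)
k,l,st,ce=cv2.connectedComponentsWithStats(m.astype('u1'));i=1+np.argmax(st[1:,4]);m=l==i
print(st[i],np.median(W[m],0))
print(cv2.minAreaRect(W[m][:,:2].astype('f4')*1000))
cs,h=cv2.findContours(m.astype('u1'),cv2.RETR_CCOMP,cv2.CHAIN_APPROX_NONE)
for c in cs:
  if 300<cv2.contourArea(c)<st[i,4]*.8:
    Q=np.array([W[v,u] for u,v in c[:,0]]);Q=Q[np.abs(Q[:,2]-.016)<.004]
    print('hole',cv2.fitEllipse(c),cv2.fitEllipse(Q[:,:2].astype('f4')*1000))
E
python3 seat.py
```

```text
at [ 0.4977 -0.089   0.2087] [-3.139e+00 -1.000e-03  1.377e+00] F [ 0.06  0.31 -1.24] t 5.7 w 0.0248
[  274     0   101   162 10505] [0.52607875 0.04775681 0.01785201]
((528.12646484375, 37.998409271240234), (149.44813537597656, 95.37086486816406), 79.84033203125)
```

View pics/w3.png

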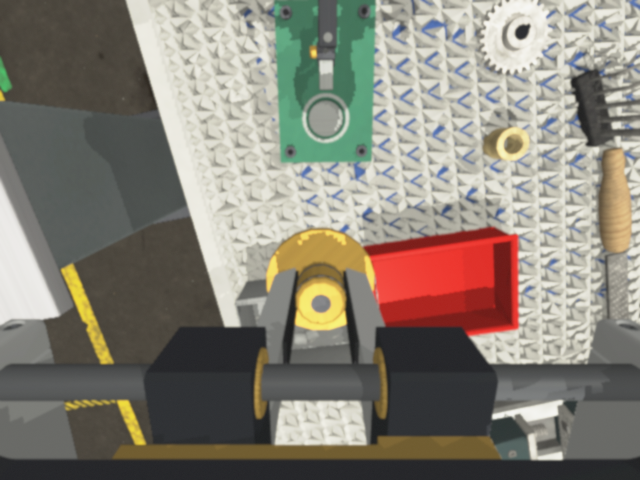

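```bash
cat > seat2.py <<'E'
from h import *
import sys
z=np.load('wrist.npz');im,W=z['im'],z['W']
hsv=cv2.cvtColor(im,cv2.COLOR_RGB2HSV);H,S,V=hsv[...,0],hsv[...,1],hsv[...,2]
def fit(P):
    w=np.ones(len(P),bool)
    for _ in range(6):
        A=np.c_[2*P[w],np.ones(w.sum())];s=np.linalg.lstsq(A,(P[w]**2).sum(1),rcond=None)[0]
        r=np.sqrt(s[2]+s[0]**2+s[1]**2);e=np.abs(np.hypot(*(P-s[:2]).T)-r);w=e<max(.0008,2*np.median(e[w]))
    return s[:2].round(4),round(r,4),w.sum()
u0,v0=int(sys.argv[1]),int(sys.argv[2])
box=np.zeros((480,640),bool);box[max(0,v0-45):v0+45,u0-45:u0+45]=1
g=(H>60)&(H<92)&(S>90)
# radial scan: green->ring boundary and ring->floor
E=[]
for a in np.radians(np.arange(-200,20,3)):   # skip pointer side (image up)
    for r in np.arange(12,40,.5):
        u,v=int(round(u0+r*np.cos(a))),int(round(v0-r*np.sin(a)))
        if g[v,u]:
            if abs(W[v,u,2]-.017)<.005:E.append(W[v,u]);
            break
E=np.array(E);print('ring',fit(E[:,:2]),np.median(E[:,2]))
b=(H>12)&(H<30)&(S>130)&(V>60)&np.isfinite(W[...,0])
zz=W[...,2]
rob=robot.get_obs()['tool_pos'][2]
for nm,dz,lo in(('flange',-.002,.006),('hubtop',.024,.006)):
    m=b&(np.abs(zz-rob-dz)<lo)
    k,l,st,ce=cv2.connectedComponentsWithStats(m.astype('u1'))
    i=1+np.argmax(st[1:,4]);P=W[l==i]
    if nm=='flange':
        c=max(cv2.findContours((l==i).astype('u1'),0,1)[0],key=len)[:,0];Q=np.array([W[v,u] for u,v in c])
        Q=Q[Q[:,1]>np.median(Q[:,1])-.0]; print(nm,fit(Q[:,:2]),np.median(P[:,2]))
    print(nm,st[i],cv2.minEnclosingCircle(P[:,:2].astype('f4')),P[:,2].mean()-rob)
E
python3 seat2.py 325 118
```

```text
ring (array([0.5222, 0.0077]), np.float64(0.0261), np.int64(72)) 0.01760642941543185
flange (array([ 0.4985, -0.0879]), np.float64(0.03), np.int64(117)) 0.20860470038546464
flange [ 267  229  108   62 3316] ((0.49853360652923584, -0.08816516399383545), 0.03083576075732708) -0.0005509586229337504
hubtop [ 295  277   52   48 1608] ((0.49843743443489075, -0.08970452100038528), 0.014334496110677719) 0.02494332126214366
```

>>> {"op": "servo_tool", "data": {"series": "1 1.5 0.1 0 0; 1 4 0.2 0 0; 1 7 0.3 1 0; 1 9 0.4 3 0; 1 9.9 0.5 6 0; 1 9.9 0.5 9 0; 1 9.9 0.5 10 0; 1 9.9 0.5 10 0; 1 9.9 0.5 10 0; 1 9.9 0.5 10 0"}}

```text
time: 6.58
tool_pos: [0.5237, 0.0063, 0.1127]
ee_rot: [3.138, -0.0, 1.377]
wrist_force: [-0.3, 0.0, -1.7]
width: 0.025
```

```bash
python3 - <<'E'
from h import *
plan()
a,_,Wa=cloud('scene');b,_,Wb=cloud('side');w,_,Ww=cloud('wrist')
A=cv2.resize(a[190:340,230:380],None,fx=2.66,fy=2.66);B=cv2.resize(b[190:340,210:360],None,fx=2.66,fy=2.66)
save('ab',np.hstack([A,B]))
for nm,im,W in(('scene',a,Wa),('side',b,Wb),('wrist',w,Ww)):
  hsv=cv2.cvtColor(im,cv2.COLOR_RGB2HSV);H,S,V=hsv[...,0],hsv[...,1],hsv[...,2]
  m=(H>12)&(H<30)&(S>130)&(V>60)&(np.abs(W[...,2]-.107)<.006)&(np.hypot(W[...,0]-.52,W[...,1])<.06)
  P=W[m];print(nm,m.sum(),cv2.minEnclosingCircle(P[:,:2].astype('f4')),np.median(P[:,2]))
E
```

```text
at [0.5237 0.0063 0.1127] [ 3.138 -0.     1.377] F [-0.27  0.01 -1.66] t 6.58 w 0.025
scene 307 ((0.5202193856239319, 0.0024790388997644186), 0.03025594912469387) 0.11004413092345096
side 386 ((0.5240758657455444, 0.0016183221014216542), 0.030547713860869408) 0.11096983056531798
wrist 2061 ((0.5245152115821838, 0.006750297266989946), 0.030846048146486282) 0.11250683232982041
```

View pics/ab.png

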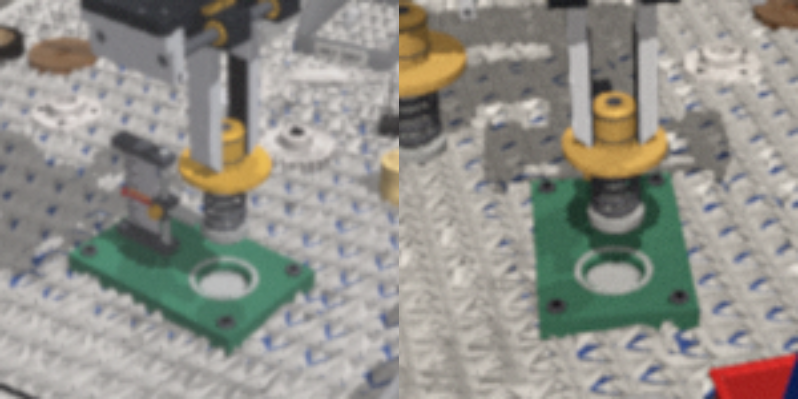

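The crops show the spring held upright above the recess, ring centres at about (223,280) in the left crop and (613,270) in the right. I'll compare recess and flange within each camera.

```bash
python3 - <<'E'
from h import *
from scipy.optimize import least_squares
for n,(u0,v0) in(('scene',(314,295)),('side',(291,291.5))):
  z=np.load(n+'.npz');im,W=z['im'],z['W'];c=calibration(n)
  Rm=cv2.Rodrigues(np.array(c['rvec'],float))[0];C=-Rm.T@np.ravel(c['tvec'])
  hsv=cv2.cvtColor(im,cv2.COLOR_RGB2HSV).astype('f4');S=hsv[...,1]
  P=[]
  for a in np.radians(np.arange(0,360,4)):
    r=np.arange(7,19,.25);x=u0+r*np.cos(a);y=v0-r*np.sin(a)*.65
    s=cv2.remap(S,x[None].astype('f4'),y[None].astype('f4'),1)[0]
    j=np.where(s>110)[0]
    if len(j):
      q=np.array([(x[j[0]]-c['cx'])/c['fx'],(y[j[0]]-c['cy'])/c['fy'],1])@Rm
      P.append((C+q*(.016-C[2])/q[2])[:2])
  P=np.array(P);f=least_squares(lambda s:np.hypot(*(P-s[:2]).T)-s[2],[*P.mean(0),.02],loss='soft_l1',f_scale=.0006)
  print(n,len(P),f.x.round(4),np.abs(f.fun).mean())
E
```

```text
scene 2 [0.5016 0.031  0.0037] 3.959250562818317e-09
side 89 [ 0.5203 -0.0031  0.0219] 0.002262039133666854
```

```bash
python3 - <<'E'
from h import *
from scipy.optimize import least_squares
for n,(u0,v0),asp in(('scene',(313.8,295),.66),('side',(290.8,291.5),.68)):
  z=np.load(n+'.npz');im,W=z['im'],z['W'];c=calibration(n)
  Rm=cv2.Rodrigues(np.array(c['rvec'],float))[0];C=-Rm.T@np.ravel(c['tvec'])
  S=(im[...,1].astype('f4')-im[...,0])/(im.max(-1)+1.)
  P=[];L=[]
  for a in np.radians(np.arange(0,360,4)):
    r=np.arange(8,18,.25);x=u0+r*np.cos(a);y=v0-r*np.sin(a)*asp
    s=cv2.remap(S,x[None].astype('f4'),y[None].astype('f4'),1)[0]
    j=np.where(s[:-1]<.3)[0]
    if len(j) and j[-1]<len(r)-2:
      j=j[-1]; L.append(r[j])
      q=np.array([(x[j]-c['cx'])/c['fx'],(y[j]-c['cy'])/c['fy'],1])@Rm
      P.append((C+q*(.016-C[2])/q[2])[:2])
  P=np.array(P);f=least_squares(lambda s:np.hypot(*(P-s[:2]).T)-s[2],[*P.mean(0),.02],loss='soft_l1',f_scale=.0006)
  print(n,len(P),f.x.round(4),np.abs(f.fun).mean(),np.percentile(L,[0,50,100]))
E
```

```text
scene 90 [0.5208 0.0049 0.0262] 0.0005419910304439713 [12.  13.5 15. ]
side 90 [0.5226 0.0062 0.0258] 0.0003496267243759373 [13.5   14.875 15.75 ]
```

>>> {"op": "servo_tool", "data": {"series": "1 0.2 -0.15 1 0; 1 0.2 -0.15 2 0; 1 0.2 -0.15 2.6 0; 1 0.2 -0.15 3.0 0; 1 0.2 -0.15 3.2 0; 1 0.2 -0.15 3.2 0; 1 0.2 -0.15 3.2 0"}}

```text
time: 7.32
tool_pos: [0.5212, 0.0086, 0.0783]
ee_rot: [-3.141, -0.0, 1.377]
wrist_force: [-0.7, -0.2, -1.8]
width: 0.0248
```

```bash
python3 - <<'E'
from h import *
plan()
a,_,Wa=cloud('scene');b,_,Wb=cloud('side')
A=cv2.resize(a[240:330,260:360],None,fx=4,fy=4,interpolation=2);B=cv2.resize(b[225:325,240:340],None,fx=4,fy=4,interpolation=2)[:360]
save('ab2',np.hstack([A,B]))
for nm,im,W in(('scene',a,Wa),('side',b,Wb)):
  hsv=cv2.cvtColor(im,cv2.COLOR_RGB2HSV);H,S,V=hsv[...,0],hsv[...,1],hsv[...,2]
  m=(H>12)&(H<30)&(S>130)&(V>60)&(np.abs(W[...,2]-.078)<.005)&(np.hypot(W[...,0]-.52,W[...,1])<.06)
  P=W[m];print(nm,m.sum(),cv2.minEnclosingCircle(P[:,:2].astype('f4')),np.median(P[:,2]))
E
```

```text
at [0.5212 0.0086 0.0783] [-3.141 -0.     1.377] F [-0.65 -0.16 -1.83] t 7.32 w 0.0248
scene 302 ((0.518483579158783, 0.004985494073480368), 0.03074709326028824) 0.07583717862556785
side 396 ((0.5218139290809631, 0.005166355054825544), 0.030461205169558525) 0.07700774329664652
```

View pics/ab2.png

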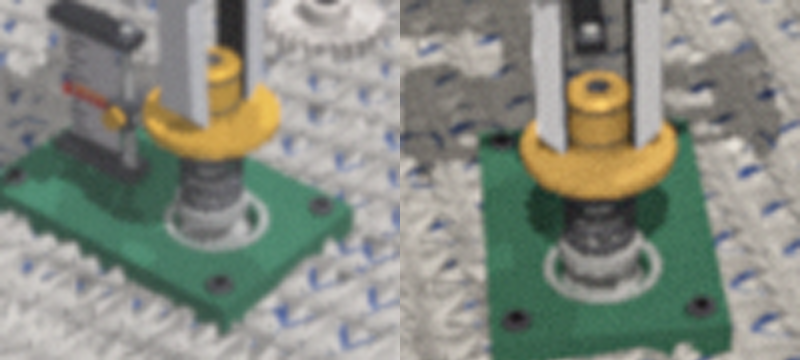

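>>> {"op": "servo_tool", "data": {"series": "1 0 0.1 0 0; 1 0.03 0.15 0.2 0; 1 0.03 0.15 0.4 0; 1 0.03 0.15 0.6 0; 1 0.03 0.15 0.7 0; 1 0.03 0.15 0.7 0"}}

```text
time: 7.92
tool_pos: [0.5228, 0.0084, 0.0717]
ee_rot: [3.141, 0.0, 1.377]
wrist_force: [0.4, -0.7, 0.3]
width: 0.0248
```

>>> {"op": "servo_tool", "data": {"series": "1 0 0 0.05 0; 1 0 0 0.1 0; 1 0 0 0.15 0; 1 0 0 0.15 0; 1 0 0 0.15 0"}}

```text
time: 8.33
tool_pos: [0.5229, 0.0085, 0.0702]
ee_rot: [3.141, 0.0, 1.377]
wrist_force: [-1.2, -1.4, 3.0]
width: 0.0249
```

>>> {"op": "servo_tool", "data": {"series": "1 -0.06 -0.04 0 0; 1 -0.12 -0.08 0 0; 1 -0.12 -0.08 0 0; 1 -0.12 -0.08 0 0; 1 -0.12 -0.08 0 0"}}

```text
time: 8.75
tool_pos: [0.5214, 0.0076, 0.0693]
ee_rot: [-3.141, -0.0, 1.377]
wrist_force: [-0.7, -0.8, -2.6]
width: 0.0246
```

>>> {"op": "servo_tool", "data": {"series": "1 -0.02 -0.01 0.05 0; 1 -0.03 -0.02 0.1 0; 1 -0.03 -0.02 0.15 0; 1 -0.03 -0.02 0.2 0; 1 -0.03 -0.02 0.2 0; 1 -0.03 -0.02 0.2 0"}}

```text
time: 9.25
tool_pos: [0.5214, 0.0074, 0.068]
ee_rot: [-3.141, -0.0, 1.377]
wrist_force: [-0.0, 0.3, -1.5]
width: 0.025
```

>>> {"op": "servo_tool", "data": {"series": "1 0 0 0.05 0; 1 0 0 0.1 0; 1 0 0 0.15 0; 1 0 0 0.15 0; 1 0 0 0.15 0"}}

```text
time: 9.67
tool_pos: [0.5214, 0.0074, 0.0666]
ee_rot: [-3.142, -0.0, 1.377]
wrist_force: [-0.7, 0.7, 0.9]
width: 0.0247
```

>>> {"op": "servo_tool", "data": {"series": "1 0 0 0.05 0; 1 0 0 0.1 0; 1 0 0 0.1 0; 1 0 0 0.1 0; 1 0 0 0.1 0"}}

```text
time: 10.08
tool_pos: [0.5215, 0.0073, 0.0656]
ee_rot: [3.141, -0.0, 1.377]
wrist_force: [-0.8, 0.5, 1.8]
width: 0.0249
```

>>> {"op": "servo_tool", "data": {"series": "1 0 0 -0.1 0; 1 0 0 -0.1 0; 0.15 0 0 -0.1 0; 0.15 0 0 -0.1 0; 0.15 0 0 -0.1 0; 0.15 0 0 -0.1 0; 0.15 0 0 -0.1 0"}}

```text
time: 10.67
tool_pos: [0.5215, 0.0073, 0.0664]
ee_rot: [3.141, -0.0, 1.377]
wrist_force: [0.4, -0.4, 0.3]
width: 0.04
```

```bash
python3 spr.py; python3 - <<'E'
from h import *
a,_,Wa=cloud('scene');b,_,Wb=cloud('side')
A=cv2.resize(a[240:330,260:360],None,fx=4,fy=4,interpolation=2);B=cv2.resize(b[225:325,240:340],None,fx=4,fy=4,interpolation=2)[:360]
save('ab3',np.hstack([A,B]))
W=np.load('wrist.npz')['W'];print('flange z near',np.nanpercentile(W[...,2][(np.hypot(W[...,0]-.5215,W[...,1]-.0075)<.03)&(W[...,2]<.08)&(W[...,2]>.05)],[10,50,90]))
E
```

```text
at [0.5215 0.0073 0.0664] [ 3.141 -0.     1.377] F [ 0.38 -0.35  0.33] t 10.67 w 0.04
[ 267  229  104  102 6719] [319.44962048 276.88986456]
0.078 1896 ((0.5211124420166016, 0.0015659020282328129), 0.020221039652824402) 0.0914281227011399
[218 348  19  71 663] [225.26696833 384.16440422]
[405 348  18  71 637] [415.23861852 383.94819466]
[ 153  436  386   23 5682] [366.84002112 449.64343541]
flange z near [0.06666917 0.06748055 0.07292071]
```

View pics/ab3.png

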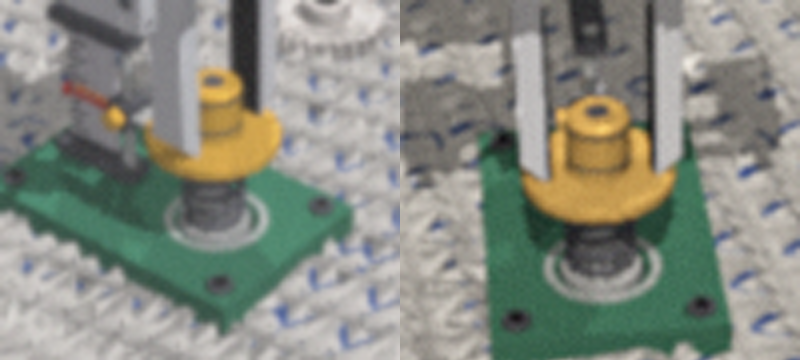

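Both crops show the foot concentric inside the ring, with the flange top at about 66 mm, so it is seated. I'm regripping with no load, then pressing in steps.

>>> {"op": "servo_tool", "data": {"series": "0.3 0 0 -0.1 0; 1 0 0 -0.1 0; 1 0 0 -0.1 0; 1 0 0 -0.1 0; 1 0 0 -0.1 0; 1 0 0 -0.1 0; 1 0 0 0 0; 1 0 0 0.1 0; 1 0 0 0.1 0; 1 0 0 0.1 0"}}

```text
time: 11.65
tool_pos: [0.5214, 0.0074, 0.0656]
ee_rot: [-3.141, -0.0, 1.377]
wrist_force: [-1.9, 0.4, 1.9]
width: 0.0243
```

>>> {"op": "servo_tool", "data": {"series": "1 0 0 0.05 0; 1 0 0 0.1 0; 1 0 0 0.15 0; 1 0 0 0.2 0; 1 0 0 0.2 0; 1 0 0 0.2 0"}}

```text
time: 12.15
tool_pos: [0.5214, 0.0073, 0.0637]
ee_rot: [3.142, -0.0, 1.377]
wrist_force: [-2.1, 0.8, 4.2]
width: 0.0248
```

>>> {"op": "servo_tool", "data": {"series": "1 0 -0.03 0.1 0; 1 0 -0.03 0.2 0; 1 0 -0.03 0.3 0; 1 0 -0.03 0.4 0; 1 0 -0.03 0.4 0; 1 0 -0.03 0.4 0"}}

```text
time: 12.65
tool_pos: [0.5214, 0.0074, 0.0601]
ee_rot: [3.141, -0.0, 1.377]
wrist_force: [-2.2, 0.2, 6.2]
width: 0.0249
```

>>> {"op": "servo_tool", "data": {"series": "1 0 -0.03 0.1 0; 1 0 -0.03 0.2 0; 1 0 -0.03 0.3 0; 1 0 -0.03 0.4 0; 1 0 -0.03 0.5 0; 1 0 -0.03 0.5 0; 1 0 -0.03 0.5 0"}}

```text
time: 13.23
tool_pos: [0.5213, 0.0074, 0.0559]
ee_rot: [3.14, -0.0, 1.377]
wrist_force: [-4.2, 0.9, 9.3]
width: 0.0247
```

>>> {"op": "servo_tool", "data": {"series": "1 0 -0.06 0.1 0; 1 0 -0.1 0.2 0; 1 0 -0.1 0.2 0; 1 0 -0.1 0.2 0; 1 0 -0.1 0.2 0"}}

```text
time: 13.65
tool_pos: [0.5212, 0.0074, 0.0545]
ee_rot: [3.138, -0.0, 1.377]
wrist_force: [-4.1, 0.4, 10.6]
width: 0.025
```

>>> {"op": "servo_tool", "data": {"series": "1 0 -0.05 0.1 0; 1 0 -0.1 0.2 0; 1 0 -0.1 0.3 0; 1 0 -0.1 0.4 0; 1 0 -0.1 0.4 0; 1 0 -0.1 0.4 0"}}

```text
time: 14.15
tool_pos: [0.521, 0.0075, 0.0515]
ee_rot: [3.136, -0.0, 1.377]
wrist_force: [-4.1, 0.3, 12.4]
width: 0.0247
```

```bash
python3 - <<'E'
from h import *
for _ in range(3): o=robot.get_obs();print(o['tool_pos'].round(4),o['wrist_force'].round(2),o['wrist_torque'].round(3),o['time'])
E
```

```text
[0.521  0.0075 0.0515] [-4.1   0.25 12.45] [-0.061  0.718 -0.058] 14.15
[0.521  0.0075 0.0515] [-4.1   0.25 12.45] [-0.061  0.718 -0.058] 14.15
[0.521  0.0075 0.0515] [-4.1   0.25 12.45] [-0.061  0.718 -0.058] 14.15
```

>>> {"op": "servo_tool", "data": {"series": "1 0 0 0.1 0; 1 0 0 0.2 0; 1 0 0 0.25 0; 1 0 0 0.25 0; 1 0 0 0.25 0"}}

```text
time: 14.57
tool_pos: [0.5211, 0.0075, 0.0494]
ee_rot: [3.136, -0.0, 1.377]
wrist_force: [-3.9, -0.8, 14.7]
width: 0.0248
```

Hold at this load.

>>> {"op": "servo_tool", "data": {"series": "1 0 0 0.03 0; 1 0 0 0.03 0; 1 0 0 0.03 0; 1 0 0 0.03 0; 1 0 0 0.03 0; 1 0 0 0.03 0; 1 0 0 0.03 0; 1 0 0 0.03 0; 1 0 0 0.03 0; 1 0 0 0.03 0; 1 0 0 0.03 0; 1 0 0 0.03 0; 1 0 0 0.03 0; 1 0 0 0.03 0"}}

```text
time: 15.73
tool_pos: [0.5211, 0.0075, 0.0493]
ee_rot: [3.136, -0.0, 1.377]
wrist_force: [-4.6, 0.2, 15.8]
width: 0.0245
```

>>> {"op": "servo_tool", "data": {"series": "1 0 0.05 -0.3 0; 1 0 0.1 -0.6 0; 1 0 0.15 -0.9 0; 1 0 0.2 -1.2 0; 1 0 0.2 -1.5 0; 1 0 0.2 -1.8 0; 1 0 0.2 -1.8 0; 1 0 0.2 -1.8 0"}}

```text
time: 16.4
tool_pos: [0.5212, 0.0074, 0.0636]
ee_rot: [3.141, -0.0, 1.377]
wrist_force: [-1.6, -0.1, 3.7]
width: 0.0248
```

>>> {"op": "servo_tool", "data": {"series": "1 0 0 -0.2 0; 1 0 0 -0.4 0; 1 0 0 -0.6 0; 1 0 0 -1.0 0; 1 0 0 -1.5 0; 1 0 0 -2.5 0; 1 0 0 -4.5 0; 1 0 0 -7.5 0; 1 0 0 -11 0; 1 0 0 -14 0; 1 0 0 -14.5 0; 1 0 0 -14.5 0"}}

```text
time: 17.4
tool_pos: [0.5223, 0.0073, 0.212]
ee_rot: [3.135, -0.001, 1.377]
wrist_force: [0.6, 0.4, -2.0]
width: 0.0248
```

```bash
python3 - <<'E'
from h import *
plan()
a,_,Wa=cloud('scene');b,_,_=cloud('side');w,_,_=cloud('wrist')
A=cv2.resize(a[220:310,240:340],None,fx=4,fy=4,interpolation=2)
save('ab4',np.hstack([A,cv2.resize(w,(480,360))[:, :400]]))
z=np.load('scene.npz');im,W=z['im'],z['W'];hsv=cv2.cvtColor(im,cv2.COLOR_RGB2HSV);H,S=hsv[...,0],hsv[...,1]
m=((H<6)|(H>174))&(S>150)&(np.abs(W[...,2]-.052)<.003)&(W[...,1]<-.1)
print('tray',cv2.minAreaRect(W[m][:,:2].astype('f4')*1000),m.sum())
m=((H<6)|(H>174))&(S>150)&(W[...,2]<.02)&(W[...,1]<-.1)
print('floor',cv2.minAreaRect(W[m][:,:2].astype('f4')*1000),np.median(W[m],0))
E
```

```text
at [0.5223 0.0073 0.212 ] [ 3.135e+00 -1.000e-03  1.377e+00] F [ 0.59  0.42 -1.96] t 17.4 w 0.0248
tray ((607.8916015625, -194.78201293945312), (109.88197326660156, 155.67831420898438), 88.00286865234375) 679
floor ((607.9406127929688, -196.39337158203125), (101.14044189453125, 152.3739013671875), 87.94856262207031) [ 0.63205282 -0.19433407  0.00965473]
```

View pics/ab4.png

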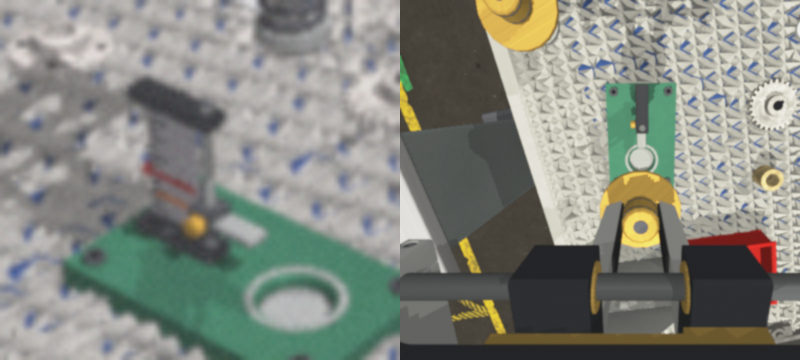

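The pointer's orange needle now stands clearly below the red line, so the spring is tired and goes in the red tray.

>>> {"op": "servo_tool", "data": {"series": "1 -1.5 1 0 0; 1 -4 2.7 0 0; 1 -7 4.7 0 0; 1 -10 6.7 0 0; 1 -13 8.8 0 0; 1 -15.5 10.5 0 0; 1 -17.2 11.6 0 0; 1 -17.9 12.1 0 0; 1 -17.9 12.1 1 0; 1 -17.9 12.1 4 0; 1 -17.9 12.1 7 0; 1 -17.9 12.1 10 0; 1 -17.9 12.1 11 0; 1 -17.9 12.1 11 0; 1 -17.9 12.1 11 0"}}

```text
time: 18.8
tool_pos: [0.6046, -0.1903, 0.0983]
ee_rot: [-3.14, -0.001, 1.378]
wrist_force: [0.6, 0.2, -1.4]
width: 0.0246
```

```bash
python3 - <<'E'
from h import *
plan()
a,_,W=cloud('scene')
save('ab5',cv2.resize(a[200:400,340:500],None,fx=3.5,fy=3,interpolation=2))
hsv=cv2.cvtColor(a,cv2.COLOR_RGB2HSV);H,S=hsv[...,0],hsv[...,1]
m=(H>12)&(H<30)&(S>130)&(W[...,2]>.07)&(W[...,2]<.12)&(W[...,1]<-.1)&(W[...,0]<.7)
P=W[m];print('cap',cv2.minEnclosingCircle(P[:,:2].astype('f4')),m.sum())
E
```

```text
at [ 0.6046 -0.1903  0.0983] [-3.140e+00 -1.000e-03  1.378e+00] F [ 0.64  0.18 -1.39] t 18.8 w 0.0246
cap ((0.6012718677520752, -0.1922244280576706), 0.03135780245065689) 426
```

View pics/ab5.png

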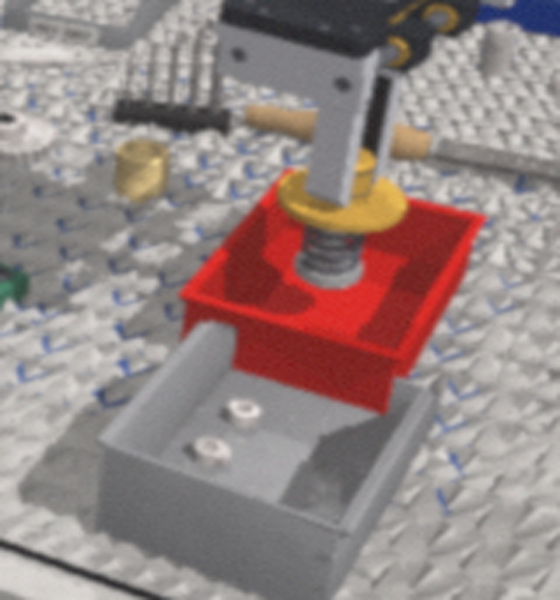

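The spring hangs upright over the middle of the tray floor, foot at (330,270) in this crop. I'm lowering it.

>>> {"op": "servo_tool", "data": {"series": "1 0 0 1 0; 1 0 0 1.8 0; 1 0 0 2.2 0; 1 0 0 2.4 0; 1 0 0 2.5 0; 1 0 0 2.6 0; 1 0 0 2.6 0; 1 0 0 2.6 0"}}

```text
time: 19.52
tool_pos: [0.6052, -0.1917, 0.0729]
ee_rot: [3.141, 0.0, 1.377]
wrist_force: [-0.3, 0.1, -1.3]
width: 0.0249
```

>>> {"op": "servo_tool", "data": {"series": "1 0 0 0.1 0; 1 0 0 0.2 0; 1 0 0 0.3 0; 1 0 0 0.3 0; 1 0 0 0.3 0"}}

```text
time: 19.93
tool_pos: [0.6052, -0.1916, 0.0701]
ee_rot: [3.141, 0.0, 1.377]
wrist_force: [-0.8, 0.5, -0.2]
width: 0.0246
```

>>> {"op": "servo_tool", "data": {"series": "1 0 0 0.05 0; 1 0 0 0.1 0; 1 0 0 0.15 0; 1 0 0 0.15 0; 1 0 0 0.15 0"}}

```text
time: 20.35
tool_pos: [0.6052, -0.1916, 0.0685]
ee_rot: [3.141, 0.0, 1.377]
wrist_force: [0.0, 0.1, 1.3]
width: 0.0248
```

Contact at the expected height (68.5 mm). I'm opening slowly, then lifting.

>>> {"op": "servo_tool", "data": {"series": "0.4 0 0 -0.05 0; 0.3 0 0 -0.05 0; 0.2 0 0 -0.05 0; 0 0 0 -0.05 0; -0.2 0 0 -0.05 0; -0.2 0 0 -0.05 0; -0.2 0 0 -1 0; -0.2 0 0 -3 0; -0.2 0 0 -6 0; -0.2 0 0 -9 0; -0.2 0 0 -12 0; -0.2 0 0 -12 0; -0.2 0 0 -12 0"}}

```text
time: 21.43
tool_pos: [0.6065, -0.1921, 0.1919]
ee_rot: [3.135, 0.001, 1.377]
wrist_force: [-0.5, 0.2, -0.3]
width: 0.0564
```

```bash
python3 - <<'E'
from h import *
plan()
a,_,W=cloud('scene');b,_,_=cloud('side')
w,_,Ww=cloud('wrist')
A=cv2.resize(a[200:400,340:500],(400,480),interpolation=2)
save('ab6',np.hstack([A,cv2.resize(w,(400,480))]))
for n,im,X in(('scene',a,W),('wrist',w,Ww)):
  hsv=cv2.cvtColor(im,cv2.COLOR_RGB2HSV);H,S=hsv[...,0],hsv[...,1]
  for lo,hi in((.06,.075),(.088,.1)):
    m=(H>12)&(H<30)&(S>130)&(X[...,2]>lo)&(X[...,2]<hi)&(np.hypot(X[...,0]-.605,X[...,1]+.19)<.06)
    P=X[m];print(n,lo,cv2.minEnclosingCircle(P[:,:2].astype('f4')),np.median(P[:,2]))
E
```

```text
at [ 0.6065 -0.1921  0.1919] [3.135e+00 1.000e-03 1.377e+00] F [-0.55  0.22 -0.31] t 21.43 w 0.0564
scene 0.06 ((0.6032536029815674, -0.1943097859621048), 0.031703609973192215) 0.06698056407777672
scene 0.088 ((0.602702260017395, -0.1936875879764557), 0.013036355376243591) 0.09233748593794483
wrist 0.06 ((0.6058079600334167, -0.19121812283992767), 0.031182263046503067) 0.06942748729658957
wrist 0.088 ((0.6055753827095032, -0.19080089032649994), 0.013270671479403973) 0.09514329970957727
```

View pics/ab6.png

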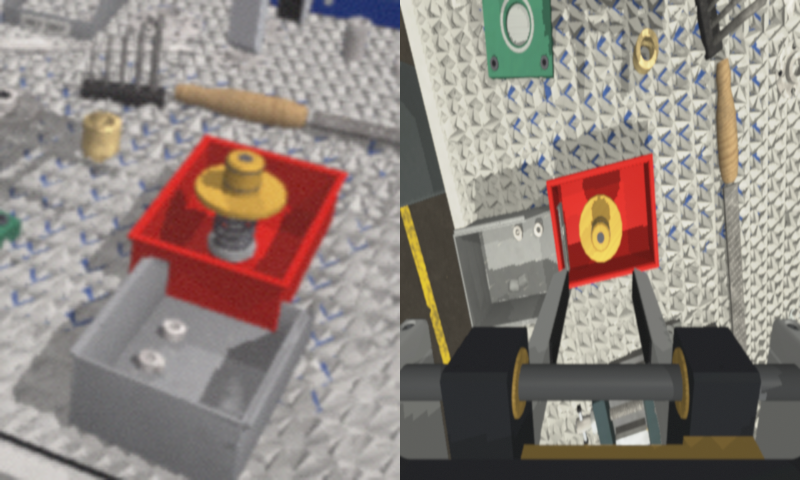

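The spring stands upright in the middle of the tray, and the gripper is clear of it.

```bash
python3 -c "
from bench import robot
print(robot.close_job())"
```

```text
the job is handed in; nothing more can be done
None
```

The spring tested as tired, so I stood it upright in the red tray and handed the job in at about 21.5 s. No verdict was reported.

- **Seating:** I picked the smaller spring by its hub. It caught on the recess chamfer once at about 5 N, and a shift of about 1.5 mm freed it. I then released it briefly: the flange top stood at about 66 mm and the foot sat concentric in the recess, so it was fully home.
- **Load test:** The wrist read 14.7 N at the start and 15.8 N at the end of a 1.2 s hold. That is roughly 16–17.5 N on the tester with the spring's own weight. The cap yielded about 16–17 mm, and the camera showed the needle clearly below the red line.
- **Last checks:** The cap is level and the spring is released near the tray's centre, with its foot on the floor. The gripper is about 12 cm above the release height and touching nothing. I never approached the gear, bush or flange, but I did not measure their positions again at the end.
- **What disagreed:**
  - A sideways wrist force of about 4 N built up during the press and did not ease when I shifted the tool sideways, so the load was not purely vertical.
  - The wrist camera and the fixed cameras differed by 2–5 mm.

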